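Bar the refilled spice jar and hold the carousel to the front for dating

TASK

I have just refilled the black-capped jar on the spice carousel and want to write the date on its cap, but its keeper bar still stands open. Swing that bar fully shut until it snaps behind its catch, then turn the carousel by the wooden handle on top until the black-capped jar faces straight to the worktop's front edge, and finish while gripping the handle so that the carousel stays still there: do not let go. Turn smoothly so that every jar stays standing in its seat, and leave the things lying round about alone.

Things in the scene. Friction and masses are not known exactly. Their poses are not given: they have to be found in the camera images.
- carousel_deck: Turning deck of the spice carousel: pale wooden disc 252 mm across, top 22 mm above the worktop (z = 0). Origin on the turning axis at worktop height, z up; +x points out through the middle of the black-capped jar's bay, +y is 90 degrees anticlockwise from above. Bays at +x, +y, -x, -y. Turns without end against about 0.14 N m of friction and stays where left.
- carousel_base: Fixed dark round foot under the deck, 184 mm across; origin on the turning axis at worktop height. Each bay on the deck has a wire seat ring 5 mm high, 72 mm from the axis, a C-shaped wire cradle open outwards that backs the jar 72 mm above the worktop, and a brass keeper bar across its outer side, 100 mm from the axis; three bars are shut and fixed, the black-capped jar's is open.
- handle (a point): Wooden grip on top of the centre column, fixed to the deck: rounded block 56 mm long (along deck x), 16 mm thick (along deck y), 34 mm high. This point is its centre, on the turning axis, 163 mm above the worktop (underside 146, top 180 mm). Its axes are the deck's.
- keeper_bar (a joint): Angle of the open keeper bar: 0 is shut against its stop, growing as it swings outwards (starts 0.5 to 1.2, stop at 1.4). Swings level with light friction (about 0.1 N at the tip), stays where left; a spring catch, met near 0.12 and passed at 0.07, takes about 1.6 N at the tip (3 N at mid bar) either way; behind it the bar snaps to 0.
- keeper_hinge (a point): Vertical hinge axis of that bar, at deck x = 100, y = -40 mm, at the bar's mid height, 78 mm above the worktop. The bar is 4 mm thick, 14 mm high (71 to 85 mm above the worktop), with an upright thumb tab in its plane, 15 mm wide, 59 mm from the hinge, reaching 101 mm above the worktop.
- keeper_tip (a point): Centre of the rolled free end of that bar, 76 mm from the hinge, 8 mm thick. Shut, the bar lies along deck +y with its tip at deck x = 100, y = +36 mm; at joint angle q the tip is at deck x = 100 + 76 sin q, y = -40 + 76 cos q mm.
- catch (a point): Middle of the grey catch housing (14 x 16 x 22 mm, top 89 mm above the worktop) on its post beside the shut tip, at deck x = 103, y = 55.5 mm; a sprung white roller looks out of it towards the tip.
- marked_seat (a point): Centre of the seat of the black-capped jar on the deck's top, at deck x = 72, y = 0, z = 22 mm.
- black_cap_jar: The marked spice jar: red and white with a black cap, the only black one on the carousel, 44 mm across, 85 mm tall, loose in its seat behind the open bar. Origin at the centre of its underside, z up along the jar.
- jar_b: Spice jar with red cap and green label, 45 mm across, 106 mm tall (top 128 mm above the worktop), in one of the other seats. Origin under its centre.
- jar_c: Spice jar with red cap and brown-red label, 45 mm across, 106 mm tall, in one of the other seats. Origin under its centre.
- jar_d: Second spice jar with red cap and green label, like jar_b, in one of the other seats. Origin under its centre.
- worktop_front (a point): A point on the worktop's front edge, 390 mm ahead of the robot's base; its axes are the world's. Straight to the front edge is the world's -x direction (at right angles to the edge), from wherever the carousel stands.
- tape_roll: Bystander: roll of tan tape lying flat, 98 mm across, 25 mm high.
- pen: Bystander: black pen lying flat, 145 mm long.
- scissors: Bystander: red-handled scissors lying flat, 199 mm long.
- teaspoon: Bystander: steel teaspoon lying flat, 138 mm long.
- mug: Bystander: white mug standing at the right, 82 mm across, 94 mm tall.
Things that resemble listed ones, but are neither listed nor needed, are in the scene too. Leave any pink look-alike of the jar_d alone.

How it is judged:
On the way, in this order (a step that is already met when the one before it is completed fails the run):
1. the keeper bar is snapped shut behind its catch (value of joint keeper_bar below 0.05 rad), for 0.3 s.
2. the carousel is turned so that the black-capped jar faces the front, held by the handle (value of joint keeper_bar below 0.05 rad and angle between the x axis of carousel_deck and the x axis of worktop_front, either way round below 0.13 rad and x of worktop_front in the frame of carousel_deck above 0 m and contact force between the fingers and carousel_deck_c0 above 3 N and angular speed of carousel_deck below 0.06 rad/s), for 0.3 s.
At the end, for the whole second after the job is handed in: Keeper bar shut (below 0.05 rad); black-capped jar's bay points to the front edge within 0.13 rad; fingers grip the wooden handle with over 3 N; deck still (below 0.06 rad/s); black-capped jar within 8 mm of its seat's centre; all four jars upright in seats on the deck (all of step 2 and distance between black_cap_jar and marked_seat below 0.008 m and angle between each of black_cap_jar, jar_b, jar_c, jar_d's own z axis and vertical below 0.15 rad and horizontal distance between each of black_cap_jar, jar_b, jar_c, jar_d and carousel_deck below 0.085 m and height (world z) of each of black_cap_jar, jar_b, jar_c, jar_d below 0.03 m); the arm keeps its last pose, push and grip.
It fails at once if a jar is tipped or leaves its seat (angle between any of black_cap_jar, jar_b, jar_c, jar_d's own z axis and vertical above 0.35 rad or horizontal distance between any of black_cap_jar, jar_b, jar_c, jar_d and carousel_deck above 0.1 m).
It fails at once if a bystander is moved by more than 20 mm (distance of any of tape_roll, pen, scissors, teaspoon, mug from where it was at the start of the episode above 0.02 m).
It also fails if it takes over 48 s, if anything falls off the work surface, if the arm or the gripper's body presses on something with over 40 N, if the wrist force passes 120 N, or if a joint passes its speed limit or range.

ROBOT

A 6-joint arm with a two-finger parallel gripper is mounted at the origin on a cart in front of the work surface, level with it; the furniture and walls round the work are solid. World frame = base frame: x ahead of the robot, y to its left, z up, the work surface at z = 0. Lengths are in m, angles in rad, forces in N, time in s.
With the tool pointing down it reaches from about 0.3 to 0.775 m from the base axis. Payload 14.6 kg.
Tool frame: the origin (TCP) lies at the very end of the fingers, on their centre line; the grasp point (between the pads) lies 19 mm behind it; x points along the fingers, y is the direction in which the jaws open and shut, and the axes are right-handed (so a half turn about x gives the same grasp; the last joint's range is limited). The gripper opens to 94 mm and grips with 3 to 60 N. Pads are 16 mm wide; open, the fingers measure 119 mm over their backs; the gripper's body (75 mm by 177 mm) begins 78 mm behind the grasp point.
Start: joints at [1.168, 0.3, 1.521, -0, 1.321, -0.067], TCP at [0.181, 0.519, 0.205] pointing down, gripper open.
Joint ranges: [-3.03, 3.03], [-0.79, 2.21], [0.23, 2.52], [-1.04, 4.18], [0, 3.07], [-2.55, 2.55]. Speed limits (rad/s): [2.22, 2.22, 2.57, 3.14, 3.14, 3.14].

INTERFACE

Orientations are given as [roll, pitch, yaw] about the fixed x, y, z axes, in that order (R = Rz(yaw) Ry(pitch) Rx(roll)).
In Python, from station import ctrl, viewer, hand_in gives the robot as it stands. The module is installed in compiled form; this text tells all that it offers.
- The arm moves only by the tool play_rows, never from a script. Its argument "deltas" is a list that holds one entry, the list of rows, each a list of 7 numbers: the shift along the tool's x, y, z in mm, then the turn, a rotation vector about the tool's x, y, z in rad, then the finger opening in mm, from 0 to 94. In form: [[[dx, dy, dz, ax, ay, az, gripper], ...]]. A call has 1 to 10 rows; each row shifts and turns the commanded pose from where the row before left it, along the tool's axes as they then stand; what a row does not reach is not made up. A row lasts 1/10 s, in which the tool goes at most 50 mm and 8.59 degrees, less where a joint would pass 70% of its speed; a pose out of reach is approached as far as the arm can. A call with a gripper value outside its range is refused whole. The fingers move at their own pace and stop on an object; "grip_force" is the grip in N (left out, the last holds). Time passes only in rows, so rows that do not move let the fingers close. It gives the time, the measured TCP pose, the force and the opening at its end, in the units of the state.
- ctrl.get_obs(): the state, without advancing time (a new reading comes with each control period).
- viewer.camera(name): name is "scene" or "top" or "wrist"; returns a dict with "img" (480x640x3 uint8, red, green, blue), "fx", "fy", "cx", "cy" (pixels), "rvec" (rotation vector, rad) and "tvec" (3), from world to camera coordinates, as OpenCV has them. Camera axes: x right, y down, z forward; pixel columns grow to the right and rows downward; lengths in m; the calibration is good to about 2 mm. A picture is of the moment at which its call begins. There is no depth.
- hand_in(): hands the job in, once; it reports no verdict.
The state is a dict: "time_s": time; "qpos": joint angles; "joint_vel": joint speeds; "tau": joint torques, N m; "ee_pos": TCP position; "eef_rot": TCP orientation; "force": force on the tool from outside, world axes, zero at the start; "moment": the same for the moment, N m; "grip_width": finger opening in m.
Only numpy, scipy, OpenCV 4.12 (cv2) and the standard library are available. Lean on these libraries where they do the work, as an engineer would, in place of code of your own. Each camera call takes 0.05 s, during which the arm holds its last target.

## Working session

There is one attempt and no reset: what is moved stays moved. The work goes in short steps, Python scripts to look and compute and a tool call to move; the robot and the scene stay as the last step left them, time stands still between calls to the robot, and variables do not carry over. Pictures are saved under pics/ and viewed, and the job is handed in when it is done.

Besides the shell and the picture viewer there is one more tool, called after ">>>" as name(argument=value, ...) on one line, values as JSON. play_rows: Moves the arm, as the interface text tells. Its arguments: {"type":"object","properties":{"deltas":{"type":"array","items":{"type":"array","items":{"type":"array","items":{"type":"number"}}}},"grip_force":{"type":"number"}},"required":["deltas"]}

```bash
mkdir -p pics; python3 - <<'E'
from station import ctrl, viewer
import cv2
o=ctrl.get_obs(); print({k:(o[k]) for k in o})
for n in ["scene","top","wrist"]:
    c=viewer.camera(n); cv2.imwrite(f"pics/{n}0.png",c["img"][:,:,::-1]); print(n,c["fx"],c["cx"],c["cy"],c["rvec"],c["tvec"])
E
```

```text
{'time_s': 0.0, 'qpos': array([ 1.16838185e+00,  3.00472907e-01,  1.52156510e+00,  2.31071162e-05,
        1.32069828e+00, -6.65927661e-02]), 'joint_vel': array([ 0.00012228,  0.00020948, -0.00137862, -0.00147068,  0.00063613,
        0.00018491]), 'tau': array([-2.26878648e-03, -5.31816351e+01, -3.52730978e+01,  7.06924126e-02,
        2.46304966e-02, -4.87463228e-05]), 'ee_pos': array([0.18114275, 0.51904354, 0.2048921 ]), 'eef_rot': array([-1.65695722,  1.56965247, -1.99278467]), 'force': array([0.1406177 , 0.55315645, 0.35275402]), 'moment': array([ 0.04039447, -0.03522031, -0.01400068]), 'grip_width': 0.09409909047067856}
scene 589.1514126863087 308.7488103800813 234.0351139733357 [ 2.3146225  -0.76552267  0.30674903] [-0.49958224  0.21700104  1.57370131]
top 553.1063158982253 321.0102542333051 244.3051507224506 [ 2.10677841 -2.14601766  0.19621702] [-0.10826618  0.52050311  1.35693525]
wrist 358.4526637979102 321.4721018930939 243.030629931817 [-2.36519403 -1.67987267 -0.23662197] [-0.5504865  -0.02924962  0.39171654]
```

View pics/scene0.png

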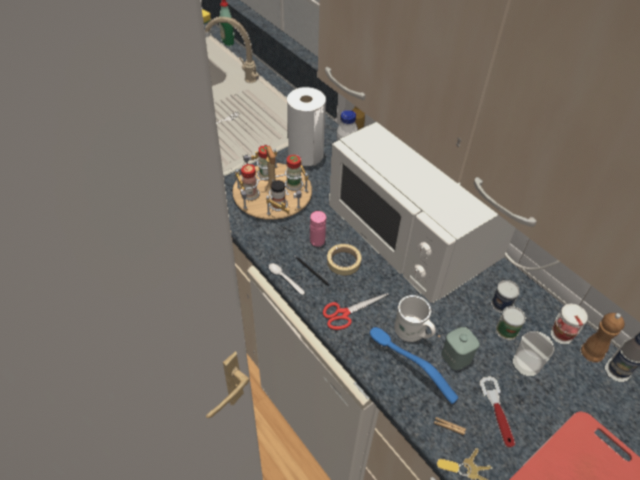

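View pics/top0.png

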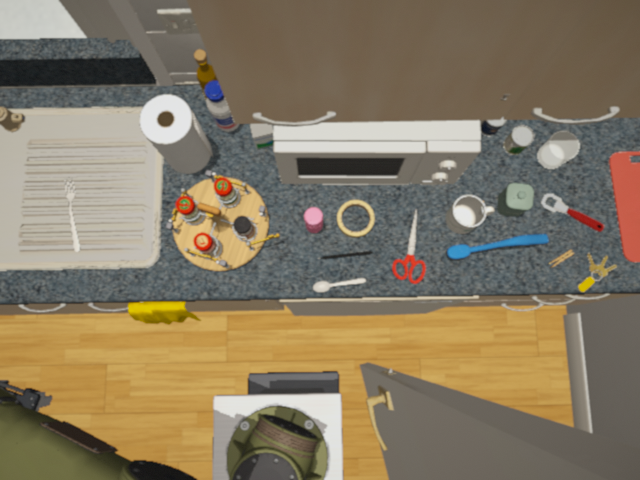

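```bash
cat > h.py <<'E'
import numpy as np, cv2
from station import ctrl, viewer
def cam(n):
    c=viewer.camera(n); R,_=cv2.Rodrigues(np.array(c["rvec"])); c["R"]=R; c["C"]=-R.T@np.array(c["tvec"]).ravel(); return c
def ray(c,u,v,z):
    d=c["R"].T@np.array([(u-c["cx"])/c["fx"],(v-c["cy"])/c["fy"],1.]); s=(z-c["C"][2])/d[2]; return c["C"]+s*d
def proj(c,p):
    q=c["R"]@np.array(p)+np.array(c["tvec"]).ravel(); return np.array([c["fx"]*q[0]/q[2]+c["cx"],c["fy"]*q[1]/q[2]+c["cy"]])
def crop(c,u0,v0,w,h,s,name):
    im=c["img"][v0:v0+h,u0:u0+w,::-1]; cv2.imwrite("pics/"+name,cv2.resize(im,None,fx=s,fy=s,interpolation=cv2.INTER_CUBIC))
E
python3 - <<'E'
from h import *
c=cam("top"); crop(c,160,165,130,115,6,"topc.png")
# deck wood mask ellipse
hsv=cv2.cvtColor(c["img"],cv2.COLOR_RGB2HSV)
m=cv2.inRange(hsv,(8,50,120),(25,200,255)); m[:165]=0;m[280:]=0;m[:,:165]=0;m[:,285:]=0
m=cv2.morphologyEx(m,cv2.MORPH_OPEN,np.ones((3,3)))
m=cv2.morphologyEx(m,cv2.MORPH_CLOSE,np.ones((3,3)))
k=max(cv2.findContours(m,0,1)[0],key=cv2.contourArea)
h=cv2.convexHull(k); print(cv2.fitEllipse(h),len(h))
P=np.array([ray(c,u,v,.022)[:2] for u,v in h[:,0]])
A=np.c_[2*P,np.ones(len(P))]; s=np.linalg.lstsq(A,(P**2).sum(1),rcond=None)[0]
r=np.hypot(*(P-s[:2]).T);print(s[:2],r.mean(),r.std(),r.min(),r.max())
s=cam("scene"); crop(s,220,130,110,95,7,"scenec.png")
E
```

```text
((222.2655029296875, 223.81861877441406), (92.58610534667969, 106.34566497802734), 95.05303192138672) 32
[0.58469777 0.14002316] 0.12951428808937862 0.007374250205981446 0.12184327094509195 0.15408495602703867
```

View pics/topc.png

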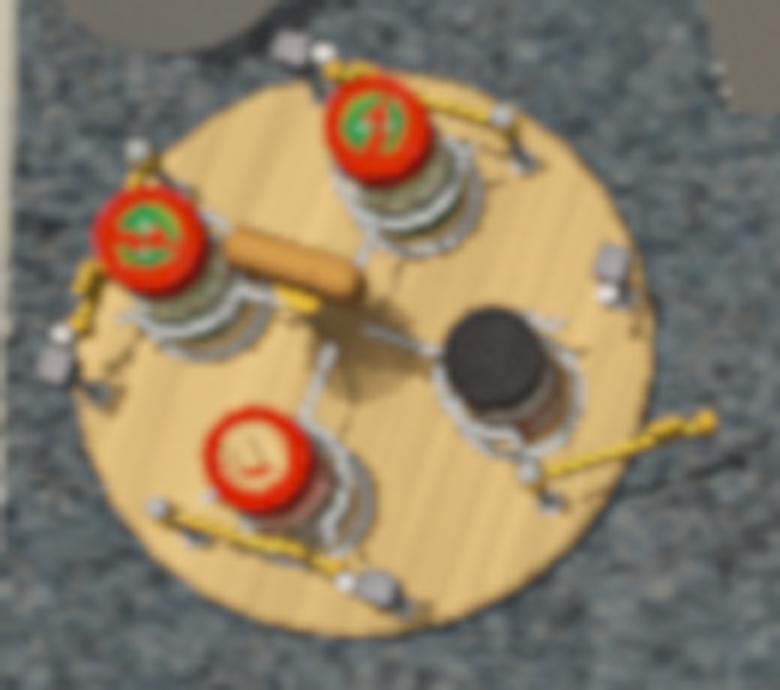

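View pics/scenec.png

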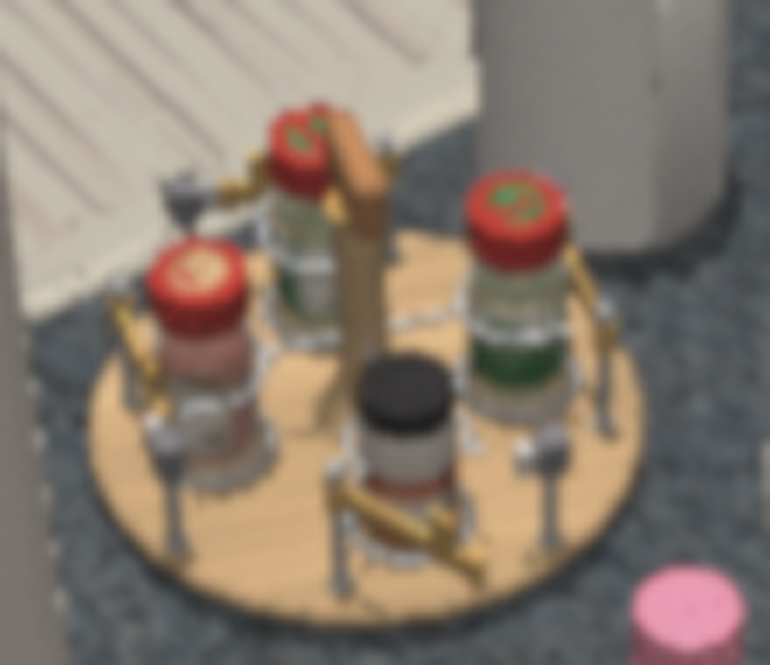

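View pics/wrist0.png

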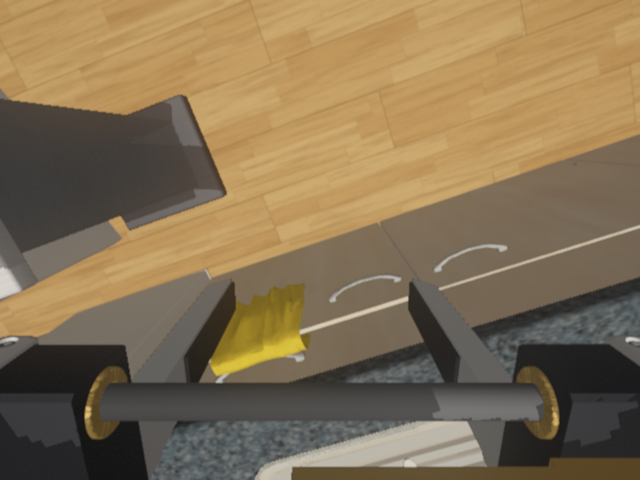

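```bash
python3 - <<'E'
from h import *
from scipy.optimize import least_squares
c=cam("top")
f=lambda x,y,z: ray(c,160+x/6-.4,165+y/6-.4,z)[:2]
# deck-frame model: hinge bay0 (100,-40), catch (103,55.5), rotated by k*90
obs=[("h",0,f(530,472,.085)),("h",3,f(157,507,.085)),("h",1,f(505,117,.085)),("h",2,f(137,150,.085)),
("c",0,f(610,262,.089)),("c",3,f(378,588,.089)),("c",1,f(293,48,.089)),("c",2,f(57,365,.089))]
loc={"h":np.array([.1,-.04]),"c":np.array([.103,.0555])}
rot=lambda a:np.array([[np.cos(a),-np.sin(a)],[np.sin(a),np.cos(a)]])
res=lambda p:np.concatenate([p[:2]+rot(p[2]+k*np.pi/2)@loc[t]-o for t,k,o in obs])
s=least_squares(res,[.585,.14,-1.8]);p=s.x;print(p,np.round(s.fun.reshape(-1,2)*1000,1))
D=lambda w:(rot(p[2]).T@(w-p[:2]))*1000
print("cap",D(f(495,358,.107)),"tip",D(f(705,422,.08)))
a,b=f(228,245,.177),f(362,285,.177);print("handle",(a+b)/2,np.linalg.norm(a-b),np.arctan2(*(b-a)[::-1]), "dev to axis",p[:2]-(a+b)/2)
t=D(f(705,422,.08)); q=np.arctan2(t[0]-100,t[1]+40);print("q",q,np.hypot(t[0]-100,t[1]+40))
for n,l in [("hinge",(.1,-.04)),("tip",(.1+.076*np.sin(q),-.04+.076*np.cos(q))),("catch",loc["c"]),("shut",(.1,.036))]: print(n,p[:2]+rot(p[2])@np.array(l))
for n,u,v in [("pink",313,215),("tape",356,218),("roll top",167,118)]: print(n,ray(c,u,v,.1 if n=="pink" else .0 if n=='tape' else .28))
o=ctrl.get_obs()
from scipy.spatial.transform import Rotation as Ro
print(Ro.from_euler("xyz",o["eef_rot"]).as_matrix().round(3))
E
```

```text
[ 0.58630225  0.14448412 -1.89712476] [[-1.1 -0.2]
 [-1.3 -1.6]
 [-1.3  0.4]
 [-1.7 -2. ]
 [ 1.  -0.4]
 [ 1.3  0.9]
 [ 1.6  1.1]
 [ 1.4  1.9]]
cap [74.48592843 -1.63941321] tip [160.78524543   3.59307998]
handle [0.58354055 0.14244306] 0.054984267336032185 -1.88416097801495 dev to axis [0.0027617  0.00204106]
q 0.9486425620423715 74.8010874503977
hinge [0.51635648 0.06258424]
tip [ 0.53851272 -0.01011446]
catch [0.60585483 0.02912838]
shut [0.58834563 0.03822112]
pink [ 0.58262775 -0.09927792  0.1       ]
tape [ 0.59637235 -0.2120272   0.        ]
roll top [0.76499275 0.21724838 0.28      ]
[[-0.     0.33   0.944]
 [-0.     0.944 -0.33 ]
 [-1.    -0.    -0.   ]]
```

```bash
cat >> h.py <<'E'
from scipy.spatial.transform import Rotation as Ro
AX=np.array([.5863,.1445]); YAW=-1.897
def rot(a): return np.array([[np.cos(a),-np.sin(a)],[np.sin(a),np.cos(a)]])
def w(x,y): return AX+rot(YAW)@np.array([x,y])/1000
def plan(p1,n,ax,g,p0=None,M=None):
    o=ctrl.get_obs(); p0=o["ee_pos"] if p0 is None else p0; M=Ro.from_euler("xyz",o["eef_rot"]).as_matrix()
    for i in range(n):
        d=(np.array(p1)-p0)/n*1000; t=M.T@d
        print([*np.round(t).astype(int).tolist(),ax,0,0,g]); M=M@Ro.from_rotvec([ax,0,0]).as_matrix()
E
python3 - <<'E'
from h import *
plan([*w(175,-25),.205],15,.104,0)
c=cam("top"); print(w(175,-25))
for z in (0,.05,.25): print(ray(c,277,185,z),ray(c,275,130,z))
o=ctrl.get_obs();M=Ro.from_euler("xyz",o["eef_rot"]).as_matrix()@Ro.from_rotvec([1.56,0,0]).as_matrix();print(M, rot(YAW)[:,1])
E
```

```text
[0, -26, 32, 0.104, 0, 0, 0]
[0, -23, 35, 0.104, 0, 0, 0]
[0, -19, 37, 0.104, 0, 0, 0]
[0, -15, 39, 0.104, 0, 0, 0]
[0, -11, 40, 0.104, 0, 0, 0]
[0, -7, 41, 0.104, 0, 0, 0]
[0, -3, 42, 0.104, 0, 0, 0]
[0, 2, 42, 0.104, 0, 0, 0]
[0, 6, 41, 0.104, 0, 0, 0]
[0, 10, 40, 0.104, 0, 0, 0]
[0, 14, 39, 0.104, 0, 0, 0]
[0, 18, 37, 0.104, 0, 0, 0]
[0, 22, 35, 0.104, 0, 0, 0]
[0, 26, 33, 0.104, 0, 0, 0]
[0, 29, 30, 0.104, 0, 0, 0]
[ 0.50653974 -0.01326027]
[ 0.69098056 -0.00305739  0.        ] [0.84693248 0.00178123 0.        ]
[ 0.67602238 -0.00691775  0.05      ] [ 0.82651706 -0.00224845  0.05      ]
[ 0.61618964 -0.02235921  0.25      ] [ 0.74485536 -0.01836718  0.25      ]
[[-5.25880728e-05  9.47647886e-01 -3.19317210e-01]
 [-2.29573468e-04 -3.19317213e-01 -9.47647859e-01]
 [-9.99999972e-01  2.34717846e-05  2.34347088e-04]] [ 0.9472657  -0.32044922]
```

Candidates for the marked jar in the top view are: the black cap on the carousel (243,226), a dark-lidded jar by the microwave (493,125), the pink look-alike (313,218), and three red caps at (223,186), (186,207) and (204,241). I choose (243,226). The crop confirms a black cap with red and white body, and its open brass bar tip at (277,235), q≈0.95.

>>> play_rows(deltas=[[[0, -26, 32, 0.104, 0, 0, 0], [0, -23, 35, 0.104, 0, 0, 0], [0, -19, 37, 0.104, 0, 0, 0], [0, -15, 39, 0.104, 0, 0, 0], [0, -11, 40, 0.104, 0, 0, 0], [0, -7, 41, 0.104, 0, 0, 0], [0, -3, 42, 0.104, 0, 0, 0], [0, 2, 42, 0.104, 0, 0, 0], [0, 6, 41, 0.104, 0, 0, 0], [0, 10, 40, 0.104, 0, 0, 0]]], grip_force=30)

```text
time_s: 1.35
ee_pos: [0.3993, 0.1626, 0.2057]
eef_rot: [1.703, 1.57, 0.323]
force: [0.7, 0.5, 0.8]
grip_width: 0.0173
```

>>> play_rows(deltas=[[[0, 14, 39, 0.104, 0, 0, 0], [0, 18, 37, 0.104, 0, 0, 0], [0, 22, 35, 0.104, 0, 0, 0], [0, 26, 33, 0.104, 0, 0, 0], [0, 29, 30, 0.104, 0, 0, 0], [0, 0, 0, 0, 0, 0, 0], [0, 0, 0, 0, 0, 0, 0]]])

```text
time_s: 2.05
ee_pos: [0.5063, -0.0137, 0.2051]
eef_rot: [-1.524, 1.57, 2.863]
force: [-0.4, 0.5, 0.3]
grip_width: 0.0003
```

```bash
python3 - <<'E'
from h import *
o=ctrl.get_obs();print(o["time_s"],o["ee_pos"],o["qpos"],o["grip_width"],o["force"]); print(Ro.from_euler("xyz",o["eef_rot"]).as_matrix().round(3))
c=cam("wrist"); cv2.imwrite("pics/w1.png",c["img"][:,:,::-1])
c=cam("scene"); crop(c,220,110,130,115,6,"s1.png")
plan([*w(175,-25),.205],1,0,0)
E
```

```text
2.05 [ 0.50633956 -0.01367753  0.20509157] [-9.94038561e-02  2.03767331e-01  1.64206920e+00  1.50640090e-04
  1.29655547e+00  2.26062692e-01] 0.0003046527007467881 [-0.42446486  0.54210112  0.31069895]
[[-0.001  0.947 -0.32 ]
 [ 0.    -0.32  -0.947]
 [-1.    -0.001  0.   ]]
[0, 1, 1, 0, 0, 0, 0]
```

View pics/w1.png

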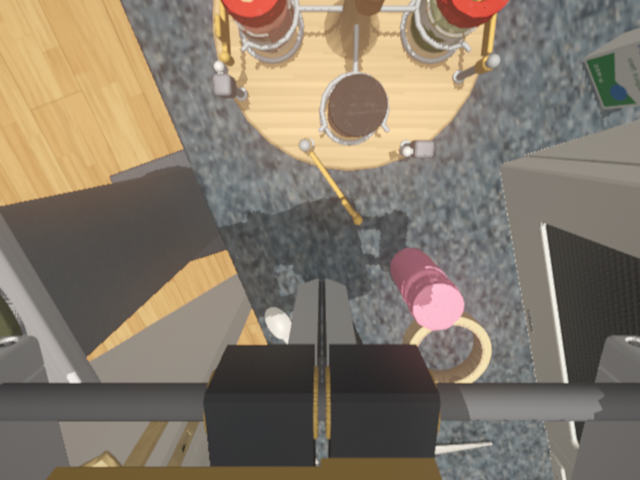

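View pics/s1.png

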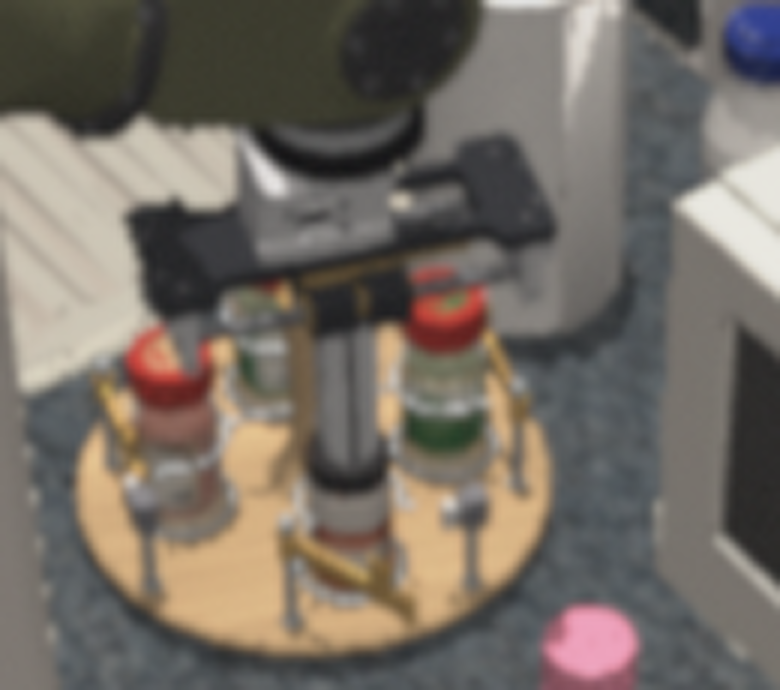

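```bash
python3 - <<'E'
from h import *
c=cam("wrist")
D=lambda p:(rot(YAW).T@(p[:2]-AX)*1000).round(1)
for n,u,v,z in [("tip",358,219,.08),("hinge",305,145,.085),("catch",425,149,.089),("cap",357,106,.107),("pink",437,308,.1),("h2",494,60,.085),("c3",224,85,.089)]: print(n,D(ray(c,u,v,z)))
o=ctrl.get_obs();plan([*w(175,-25),.08],4,0,0)
E
```

```text
tip [158.5   6.3]
hinge [ 96.8 -38.8]
catch [99.5 56.9]
cap [69.1  0.1]
pink [233.1  75.4]
h2 [ 34.3 104.8]
c3 [ 52.9 -99.7]
[31, 0, 0, 0, 0, 0, 0]
[31, 0, 0, 0, 0, 0, 0]
[31, 0, 0, 0, 0, 0, 0]
[31, 0, 0, 0, 0, 0, 0]
```

>>> play_rows(deltas=[[[31, 0, 0, 0, 0, 0, 0], [31, 0, 0, 0, 0, 0, 0], [31, 0, 0, 0, 0, 0, 0], [32, 0, 0, 0, 0, 0, 0], [0, 0, 0, 0, 0, 0, 0]]])

```text
time_s: 2.7
ee_pos: [0.5042, -0.0122, 0.0775]
eef_rot: [-1.35, 1.565, 3.039]
force: [-0.1, -0.1, 0.3]
grip_width: 0.0006
```

>>> play_rows(deltas=[[[0, 4, -7, 0, 0, 0, 0], [0, 4, -7, 0, 0, 0, 0], [0, 4, -7, 0, 0, 0, 0], [0, 4, -7, 0, 0, 0, 0], [0, 4, -7, 0, 0, 0, 0], [0, 4, -6, 0, 0, 0, 0], [0, 4, -6, 0, 0, 0, 0], [0, 4, -5, 0, 0, 0, 0], [0, 1, -4, 0, 0, 0, 0]]])

```text
time_s: 3.6
ee_pos: [0.5561, 0.0295, 0.0804]
eef_rot: [0.654, 1.571, -1.242]
force: [-0.2, -0.3, -0.2]
grip_width: 0.0006
```

```bash
python3 - <<'E'
from h import *
o=ctrl.get_obs();print(o["time_s"],o["force"]); D=lambda p:(rot(YAW).T@(p[:2]-AX)*1000).round(1)
print(D(o["ee_pos"]),o["ee_pos"])
c=cam("wrist"); cv2.imwrite("pics/w2.png",c["img"][:,:,::-1])
E
```

```text
3.6 [-0.15335888 -0.2664294  -0.24967898]
[118.6   8.3] [0.55611458 0.02945791 0.0803781 ]
```

View pics/w2.png

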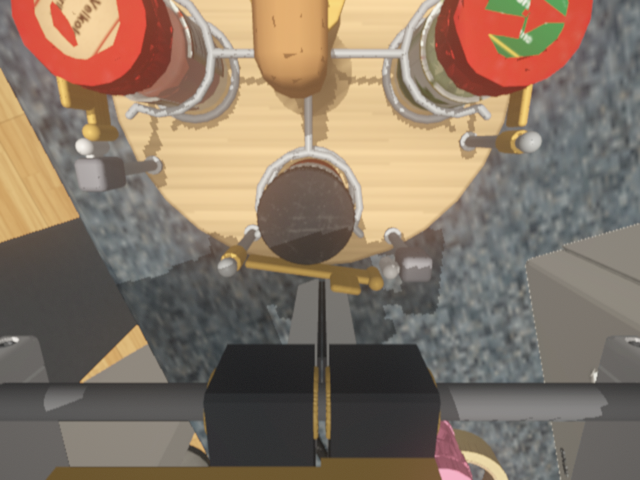

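The wrist view shows the bar nearly shut, tip at (375,280) just short of the catch at (410,265). I will push on slowly.

>>> play_rows(deltas=[[[0, 0, -2, 0, 0, 0, 0], [0, 0, -2, 0, 0, 0, 0], [0, 0, -2, 0, 0, 0, 0], [0, 0, -2, 0, 0, 0, 0], [0, 0, -1, 0, 0, 0, 0]]])

```text
time_s: 4.15
ee_pos: [0.5585, 0.038, 0.0805]
eef_rot: [-2.732, 1.571, 1.655]
force: [-1.4, -3.8, 1.1]
grip_width: 0.0003
```

```bash
python3 - <<'E'
from h import *
o=ctrl.get_obs();print(o["time_s"],o["force"]); D=lambda p:(rot(YAW).T@(p[:2]-AX)*1000).round(1)
print(D(o["ee_pos"]),o["ee_pos"])
c=cam("wrist"); crop(c,180,130,280,200,2.8,"w3.png")
E
```

```text
4.15 [-1.42904522 -3.78094746  1.06422255]
[109.8   7.8] [0.55847875 0.03803373 0.08049932]
```

View pics/w3.png

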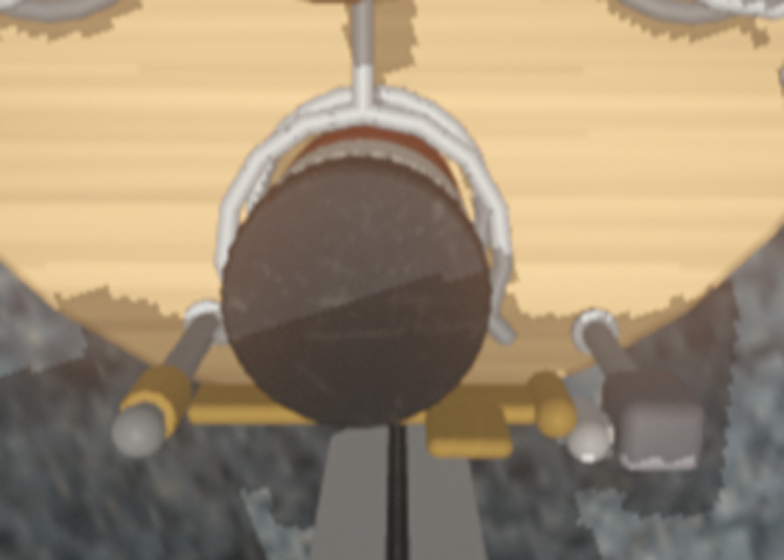

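>>> play_rows(deltas=[[[0, 0, -1, 0, 0, 0, 0], [0, 0, -1, 0, 0, 0, 0], [0, 0, 0, 0, 0, 0, 0]]])

```text
time_s: 4.5
ee_pos: [0.5587, 0.0384, 0.0804]
eef_rot: [-0.185, 1.568, -2.081]
force: [-4.0, -11.0, 2.2]
grip_width: 0.0005
```

>>> play_rows(deltas=[[[0, 0, 5, 0, 0, 0, 0], [0, 0, 10, 0, 0, 0, 0], [0, 0, 10, 0, 0, 0, 0], [0, 0, 0, 0, 0, 0, 0]]])

```text
time_s: 4.9
ee_pos: [0.5508, 0.0148, 0.0805]
eef_rot: [-1.965, 1.571, 2.421]
force: [-0.2, -0.2, -0.4]
grip_width: 0.0006
```

```bash
python3 - <<'E'
from h import *
o=ctrl.get_obs();print(o["time_s"],o["force"]); D=lambda p:(rot(YAW).T@(p[:2]-AX)*1000).round(1)
print(D(o["ee_pos"]),o["ee_pos"])
c=cam("wrist"); crop(c,180,30,280,220,2.7,"w4.png")
E
```

```text
4.9 [-0.16278218 -0.22314542 -0.3527453 ]
[134.2   7.9] [0.55079207 0.01483131 0.08047969]
```

View pics/w4.png

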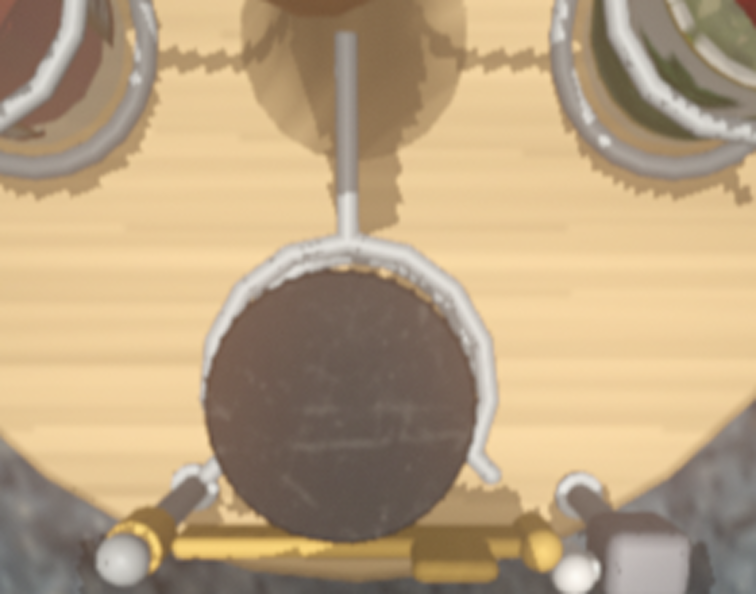

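>>> play_rows(deltas=[[[-30, 0, 10, 0, 0, 0, 50], [-40, 0, 0, 0, 0, 0, 50], [-40, 0, 0, 0, 0, 0, 50], [-40, 0, 0, 0, 0, 0, 50], [0, 0, 0, 0, 0, 0, 50]]])

```text
time_s: 5.45
ee_pos: [0.5497, 0.0066, 0.236]
eef_rot: [1.864, 1.562, -0.032]
force: [0.7, 0.4, -0.4]
grip_width: 0.0369
```

```bash
python3 - <<'E'
from h import *
o=ctrl.get_obs();print(o["time_s"],o["force"],o["grip_width"]); D=lambda p:(rot(YAW).T@(p[:2]-AX)*1000).round(1)
print(D(o["ee_pos"]),o["ee_pos"])
c=cam("wrist"); cv2.imwrite("pics/w5.png",c["img"][:,:,::-1])
c=cam("top"); crop(c,160,165,130,115,6,"t5.png")
E
```

```text
5.45 [ 0.66167468  0.36536051 -0.35068376] 0.03690910843271575
[142.3   9.5] [0.54968301 0.006631   0.23601472]
```

View pics/w5.png

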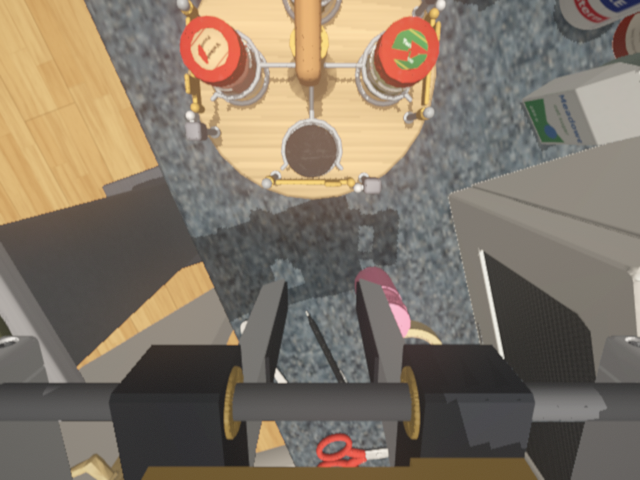

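View pics/t5.png

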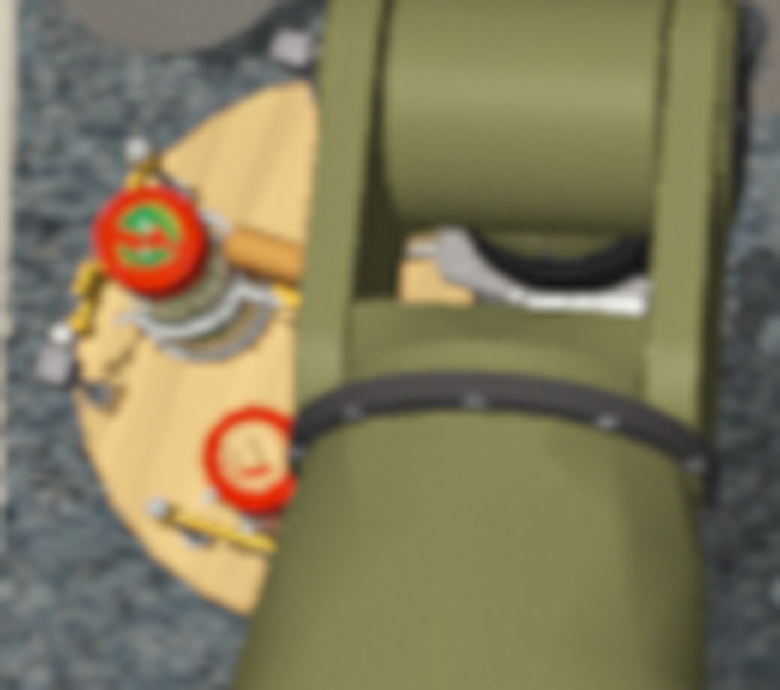

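```bash
python3 - <<'E'
from h import *
o=ctrl.get_obs(); D=lambda p:(rot(YAW).T@(p[:2]-AX)*1000).round(1)
c=cam("wrist")
for n,u,v,z in [("hend",309,80,.175),("h far",309,20,.178),("hinge",267,182,.085),("catch",372,185,.089),("cap",312,150,.107),("tip",351,183,.08)]: print(n,D(ray(c,u,v,z)))
print(o["ee_pos"])
plan([*AX,.21],4,0,50)
E
```

```text
hend [26.4  0.7]
h far [-4.6  1.1]
hinge [ 97.5 -40.4]
catch [99.6 53.4]
cap [69.   0.7]
tip [98.9 35.5]
[0.5481286  0.0066643  0.23082982]
[5, -2, -36, 0, 0, 0, 50]
[5, -2, -36, 0, 0, 0, 50]
[5, -2, -36, 0, 0, 0, 50]
[5, -2, -36, 0, 0, 0, 50]
```

>>> play_rows(deltas=[[[5, -2, -36, 0, 0, 0, 50], [5, -2, -36, 0, 0, 0, 50], [5, -2, -36, 0, 0, 0, 50], [5, -2, -34, 0, 0, 0, 50], [0, 0, 0, 0, 0, 0, 50]]])

```text
time_s: 6.1
ee_pos: [0.5852, 0.1468, 0.2074]
eef_rot: [-1.19, 1.567, -3.083]
force: [-0.5, -1.1, -0.2]
grip_width: 0.05
```

```bash
python3 - <<'E'
from h import *
o=ctrl.get_obs();print(o["time_s"],o["force"],o["grip_width"],o["ee_pos"])
c=cam("wrist"); cv2.imwrite("pics/w6.png",c["img"][:,:,::-1])
print(Ro.from_euler("xyz",o["eef_rot"]).as_matrix().round(3))
plan([*AX,.146],3,0,50)
for dz in (-28,28): print(proj(c,[*w(dz,0),.18]))
E
```

```text
6.1 [-0.46237918 -1.10947722 -0.2129737 ] 0.049984573859261486 [0.5851618  0.14684426 0.20743585]
[[-0.004  0.949 -0.316]
 [-0.    -0.316 -0.949]
 [-1.    -0.004  0.002]]
[21, 1, 0, 0, 0, 0, 50]
[21, 1, 0, 0, 0, 0, 50]
[21, 1, 0, 0, 0, 0, 50]
[324.38536815 237.27944039]
[323.79919056 321.8121892 ]
```

View pics/w6.png

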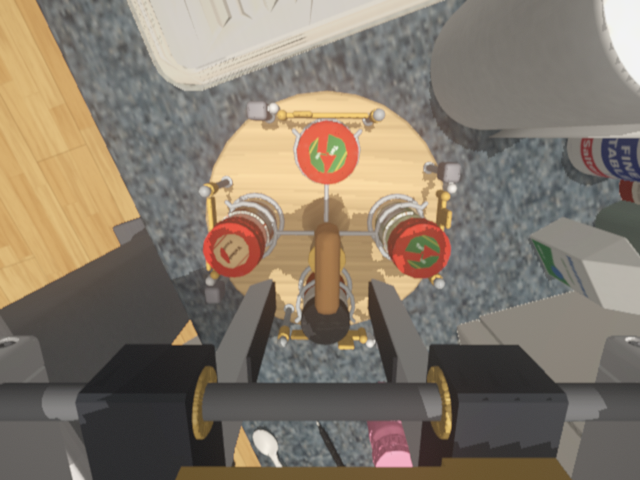

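```bash
python3 - <<'E'
from h import *
from scipy.optimize import least_squares
c=cam("wrist");o=ctrl.get_obs();print(o["ee_pos"])
obs=[("h",2,(378,115)),("h",1,(440,284)),("h",3,(205,190)),("h",0,(285,341)),("c",2,(258,111)),("c",1,(450,172)),("c",3,(212,295))]
loc={"h":(.1,-.04,.086),"c":(.103,.0555,.089)}
def res(p):
    r=[]
    for t,k,uv in obs:
        x=p[:2]+rot(p[2]+k*np.pi/2)@np.array(loc[t][:2]); r.append(proj(c,[*x,loc[t][2]])-uv)
    return np.concatenate(r)
s=least_squares(res,[*AX,YAW]);print(s.x,s.fun.reshape(-1,2).round(1))
p=s.x
for d in(-.028,.028): print(proj(c,[*(p[:2]+rot(p[2])@np.array([d,0])),.178]))
print("deck offset", rot(YAW).T@(p[:2]-AX)*1000)
crop(c,250,190,150,170,3.5,"w7.png")
E
```

```text
[0.58516104 0.1439656  0.20864863]
[ 0.58921757  0.14379788 -1.89701258] [[-0.   0.6]
 [-2.7 -3.3]
 [ 2.5  0.8]
 [-1.6 -2. ]
 [-1.6 -0.2]
 [ 3.1  1.4]
 [ 0.1  2. ]]
[328.46803546 232.99829511]
[327.68185753 317.11508244]
deck offset [-0.26984021  2.98870799]
```

View pics/w7.png

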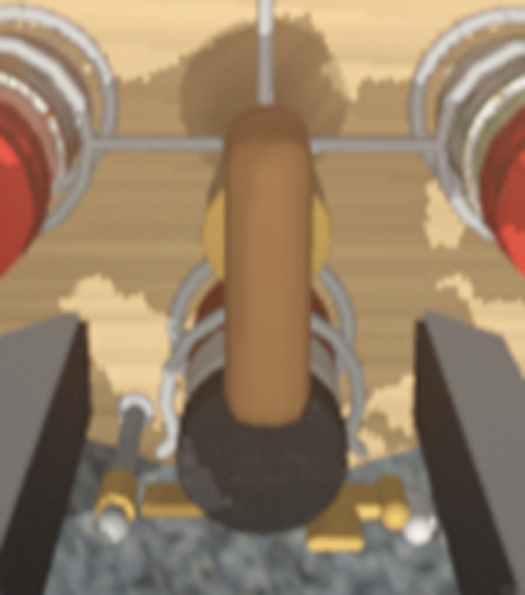

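>>> play_rows(deltas=[[[20, 1, -1, 0, 0, 0, 50], [20, 1, -1, 0, 0, 0, 50], [20, 0, 0, 0, 0, 0, 50], [0, 0, 0, 0, 0, 0, 50], [0, 0, 0, 0, 0, 0, 18], [0, 0, 0, 0, 0, 0, 10], [0, 0, 0, 0, 0, 0, 10], [0, 0, 0, 0, 0, 0, 10]]], grip_force=12)

```text
time_s: 7.0
ee_pos: [0.5885, 0.1448, 0.1512]
eef_rot: [2.08, 1.57, 0.184]
force: [-0.3, 0.4, -0.5]
grip_width: 0.0215
```

```bash
python3 - <<'E'
from h import *
o=ctrl.get_obs();print(o["time_s"],o["force"],o["moment"],o["grip_width"],o["ee_pos"],o["qpos"])
D=lambda p:(rot(YAW).T@p[:2])
print("deck force",D(o["force"]), D(o["ee_pos"][:2]-AX)*1000)
c=cam("wrist"); cv2.imwrite("pics/w8.png",c["img"][:,:,::-1])
E
```

```text
7.0 [-0.30699776  0.39835257 -0.48040107] [-0.11323839  0.06892183 -0.02035217] 0.02147422265286962 [0.58846354 0.14482654 0.15117423] [1.80881882e-01 4.69413575e-01 1.41680997e+00 3.29290898e-06
 1.25429630e+00 5.05954397e-01]
deck force [-0.27896853 -0.41846022] [-1.00262131  1.94480836]
```

View pics/w8.png

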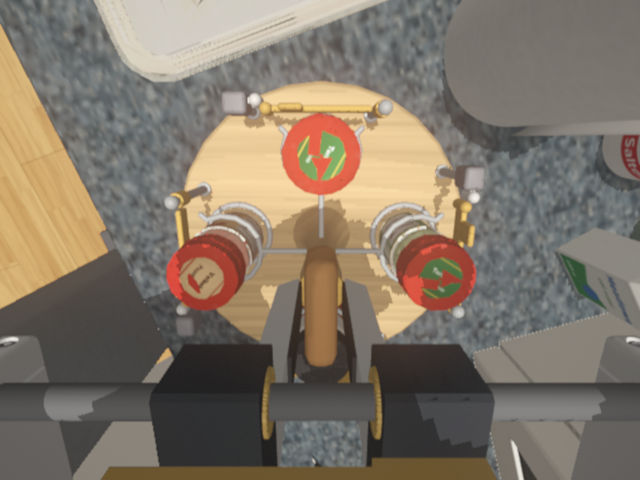

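>>> play_rows(deltas=[[[5, 0, 0, 0, 0, 0, 10], [0, 0, 0, 0, 0, 0, 8], [0, 0, 0, 0, 0, 0, 8], [0, 0, 0, 0, 0, 0, 8]]], grip_force=30)

```text
time_s: 7.45
ee_pos: [0.5884, 0.1457, 0.1486]
eef_rot: [2.524, 1.568, 0.629]
force: [-11.5, 2.5, 24.4]
grip_width: 0.0159
```

```bash
python3 - <<'E'
from h import *
o=ctrl.get_obs();print(o["time_s"],o["force"],o["moment"],o["grip_width"],o["ee_pos"],o["qpos"])
D=lambda p:(rot(YAW).T@p[:2])
print("deck force",D(o["force"]), D(o["ee_pos"][:2]-AX)*1000)
E
```

```text
7.45 [-11.4654417    2.54303814  24.4026467 ] [ 0.48525598  2.61253057 -0.015596  ] 0.015897607385729196 [0.58837067 0.14574455 0.14864297] [1.81855237e-01 4.71161197e-01 1.42038973e+00 1.29262563e-03
 1.24748477e+00 5.06031665e-01]
deck force [  1.26515901 -11.6757342 ] [-1.84246461  1.56265533]
```

>>> play_rows(deltas=[[[-2, -1, 0, 0, 0, 0, 8], [0, 0, 0, 0, 0, 0, 8]]])

```text
time_s: 7.65
ee_pos: [0.5883, 0.1457, 0.1487]
eef_rot: [2.226, 1.567, 0.331]
force: [5.1, 3.5, 5.7]
grip_width: 0.0161
```

```bash
python3 - <<'E'
from h import *
o=ctrl.get_obs();print(o["time_s"],o["force"],o["moment"],o["grip_width"],o["ee_pos"])
D=lambda p:(rot(YAW).T@p[:2])
print("deck force",D(o["force"]), D(o["ee_pos"][:2]-AX)*1000)
M=Ro.from_euler("xyz",o["eef_rot"]).as_matrix();print(M.round(3), np.arctan2(M[1,1],M[0,1])+np.pi/2)
E
```

```text
7.65 [5.08357546 3.52180375 5.73899505] [ 0.64060579 -0.4383953  -0.05058989] 0.016141125215978422 [0.58828304 0.14571278 0.14868327]
deck force [-4.96511165  3.6869374 ] [-1.78428909  1.48983071]
[[ 0.004  0.948 -0.319]
 [ 0.001 -0.319 -0.948]
 [-1.     0.003 -0.002]] 1.2459092769792246
```

>>> play_rows(deltas=[[[0, 0, 0, 0.01, 0, 0, 8], [0, 0, 0, 0.02, 0, 0, 8], [0, 0, 0, 0.03, 0, 0, 8], [0, 0, 0, 0.04, 0, 0, 8], [0, 0, 0, 0.04, 0, 0, 8], [0, 0, 0, 0.04, 0, 0, 8], [0, 0, 0, 0.04, 0, 0, 8], [0, 0, 0, 0.04, 0, 0, 8], [0, 0, 0, 0.03, 0, 0, 8], [0, 0, 0, 0.01, 0, 0, 8]]])

```text
time_s: 8.65
ee_pos: [0.5884, 0.1457, 0.1487]
eef_rot: [2.507, 1.567, 0.311]
force: [5.2, 3.3, 6.0]
grip_width: 0.016
```

```bash
cat > st.py <<'E'
from h import *
o=ctrl.get_obs();print(o["time_s"],o["force"].round(1),o["moment"].round(2),o["grip_width"],o["ee_pos"])
M=Ro.from_euler("xyz",o["eef_rot"]).as_matrix();a=np.arctan2(M[1,1],M[0,1]);print("remaining",a+np.pi/2,"tool-frame force",(M.T@o["force"]).round(1))
import sys
c=cam("wrist"); cv2.imwrite(sys.argv[1],c["img"][:,:,::-1])
E
python3 st.py pics/w9.png
```

```text
8.65 [5.2 3.3 6. ] [ 0.55 -0.51  0.2 ] 0.016000330246738526 [0.58835246 0.14567005 0.14870569]
remaining 0.9448847010107594 tool-frame force [-6.   2.3 -5.7]
```

View pics/w9.png

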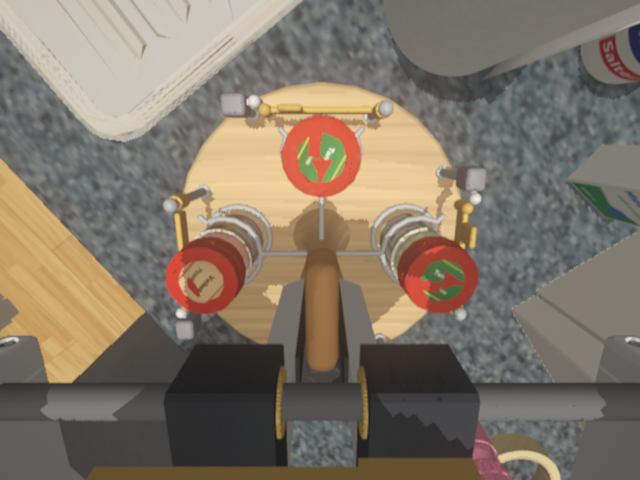

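The deck turns with the hand: it keeps its place in the wrist view, jars at (320,155), (207,273) and (437,273) are upright.

>>> play_rows(deltas=[[[0, 0, 0, 0.02, 0, 0, 8], [0, 0, 0, 0.04, 0, 0, 8], [0, 0, 0, 0.06, 0, 0, 8], [0, 0, 0, 0.06, 0, 0, 8], [0, 0, 0, 0.06, 0, 0, 8], [0, 0, 0, 0.06, 0, 0, 8], [0, 0, 0, 0.06, 0, 0, 8], [0, 0, 0, 0.06, 0, 0, 8], [0, 0, 0, 0.05, 0, 0, 8], [0, 0, 0, 0.05, 0, 0, 8]]])

```text
time_s: 9.7
ee_pos: [0.5884, 0.1456, 0.1487]
eef_rot: [2.964, 1.567, 0.246]
force: [5.3, 2.0, 5.6]
grip_width: 0.0156
```

>>> play_rows(deltas=[[[0, 0, 0, 0.06, 0, 0, 8], [0, 0, 0, 0.06, 0, 0, 8], [0, 0, 0, 0.06, 0, 0, 8], [0, 0, 0, 0.06, 0, 0, 8], [0, 0, 0, 0.06, 0, 0, 8], [0, 0, 0, 0.05, 0, 0, 8], [0, 0, 0, 0.03, 0, 0, 8], [0, 0, 0, 0.02, 0, 0, 8], [0, 0, 0, 0, 0, 0, 8], [0, 0, 0, 0, 0, 0, 8]]])

```text
time_s: 10.7
ee_pos: [0.5884, 0.1455, 0.1487]
eef_rot: [-2.948, 1.567, 0.219]
force: [5.0, 3.0, 5.7]
grip_width: 0.0158
```

```bash
python3 st.py pics/w10.png; python3 - <<'E'
from h import *
c=cam("scene"); crop(c,220,110,130,115,6,"s10.png")
c=cam("top"); cv2.imwrite("pics/t10.png",c["img"][:,:,::-1])
E
```

```text
10.7 [5.  3.  5.7] [ 0.23 -0.61 -0.08] 0.0157505612786611 [0.58839994 0.14549378 0.14868321]
remaining 0.0258086691789452 tool-frame force [-5.7 -2.8 -5.1]
```

View pics/w10.png

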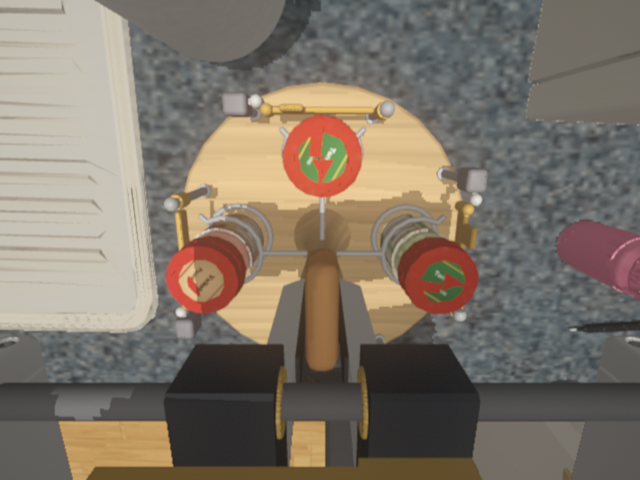

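View pics/s10.png

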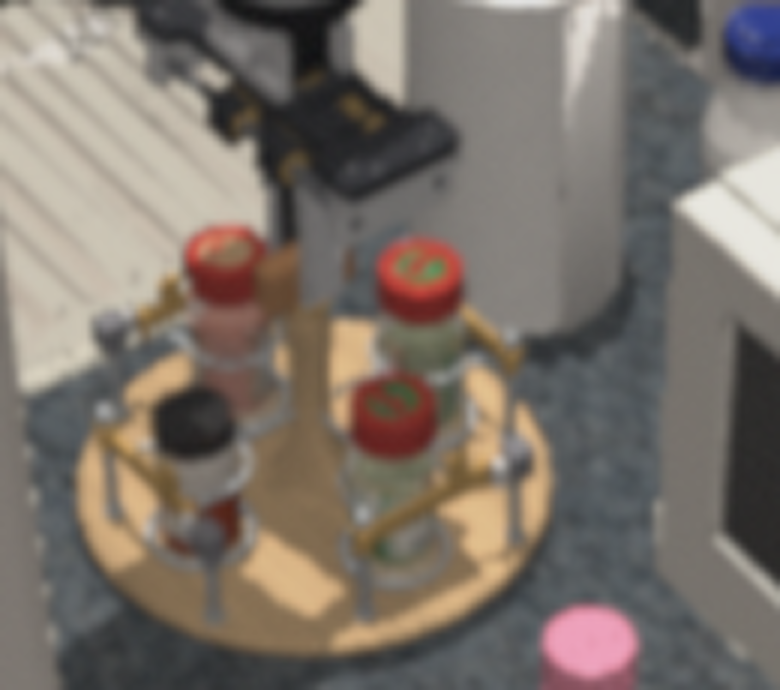

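View pics/t10.png

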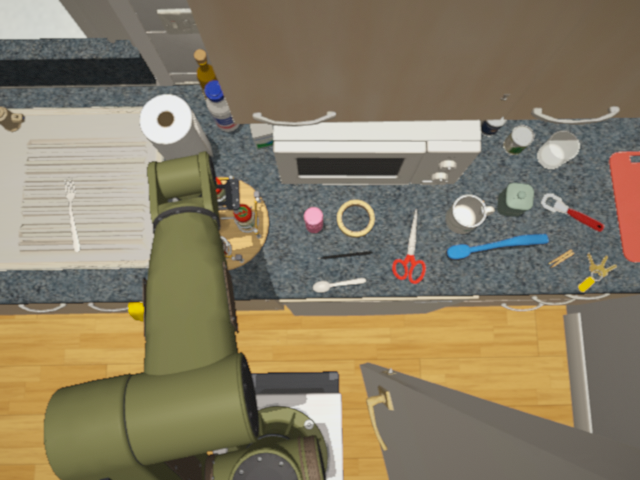

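>>> play_rows(deltas=[[[0, 0, 0, 0.01, 0, 0, 8], [0, 0, 0, 0.015, 0, 0, 8], [0, 0, 0, 0, 0, 0, 8], [0, 0, 0, 0, 0, 0, 8], [0, 0, 0, 0, 0, 0, 8], [0, 0, 0, 0, 0, 0, 8], [0, 0, 0, 0, 0, 0, 8]]])

```text
time_s: 11.55
ee_pos: [0.5884, 0.1455, 0.1487]
eef_rot: [-2.921, 1.567, 0.221]
force: [4.2, 1.9, 6.0]
grip_width: 0.0157
```

```bash
python3 st.py pics/w11.png; python3 - <<'E'
from h import *
c=cam("wrist")
h2=ray(c,388,107,.086)[:2];c2=ray(c,236,104,.089)[:2];d=c2-h2
print("len",np.linalg.norm(d),"yaw",np.arctan2(d[1],d[0])-np.arctan2(.0955,.003)-np.pi)
h1=ray(c,461,315,.086)[:2];c1=ray(c,476,180,.089)[:2];d=c1-h1
print("len",np.linalg.norm(d),"yaw",np.arctan2(d[1],d[0])-np.arctan2(.0955,.003)-np.pi/2)
print(ctrl.get_obs()["joint_vel"].round(3))
c=cam("scene"); crop(c,225,160,70,60,11,"s11.png")
E
```

```text
11.55 [4.2 1.9 6. ] [ 0.24 -0.67 -0.03] 0.015700381515026136 [0.58842785 0.1455162  0.14869344]
remaining 0.0009060169720338518 tool-frame force [-6.  -1.9 -4.2]
len 0.09529714338750252 yaw -3.125064906357845
len 0.09961319948922158 yaw -3.0907792713888815
[-0.    -0.002  0.003  0.001  0.001 -0.   ]
```

View pics/s11.png

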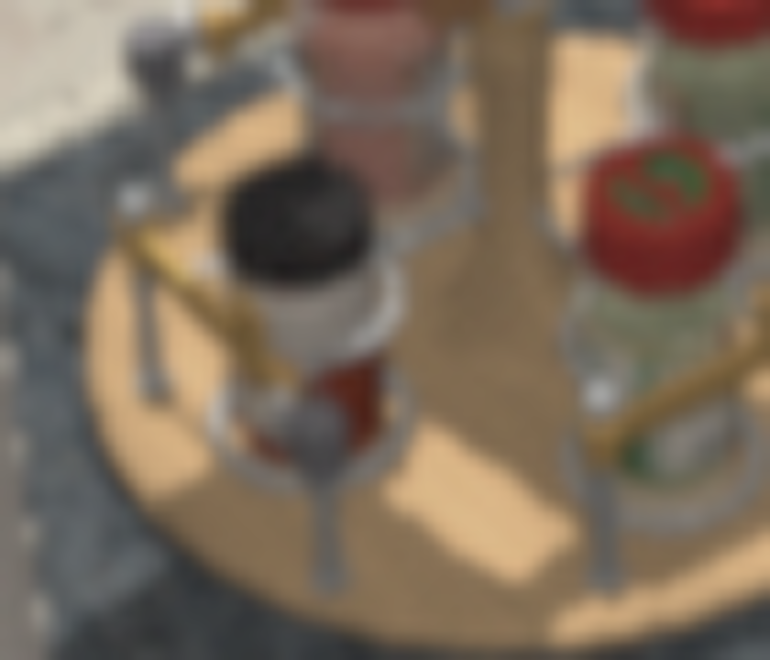

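The bar runs straight from its hinge (135,230) into the catch (315,420), like the fixed bars, and the black-capped jar stands behind it. The yaw is about 180°, and the handle is still gripped.

```bash
python3 -c "
from station import hand_in; print(hand_in())"
```

```text
the job is handed in; nothing more can be done
None
```

The keeper bar is shut, the black-capped jar faces the front edge, and I handed in with the gripper still holding the handle. `hand_in` gives no verdict, so the result rests on my own checks.

- **Keeper bar:** I pushed it with the closed fingers past its catch onto its stop, where it took about 11 N without moving. It still looked shut in the last picture.
- **Turn:** I gripped the handle with the force set to 30 N and turned the deck about 1.25 rad clockwise. The gripper angle is within 0.001 rad of straight to the front edge. Two wrist-camera estimates of the deck angle, from the fixed bars, were 0.02 and 0.05 rad off. All three are inside the 0.13 rad limit.
- **Grip and stillness:** The finger opening is 15.7 mm on the 16 mm handle, and the arm was at rest when I handed in.
- **Jars and bystanders:** All four jars stood upright in their seats in the pictures after the turn, though I did not measure the black-capped jar's distance from its seat. The bystanders looked unmoved in the last top view.
- **Disagreement:** The top and wrist cameras placed the turning axis about 3 mm apart. I went between the two, then eased the grip by the measured force. The residual force on the tool at the end was under 10 N.

The robot clock was about 11.7 s of the 48 s allowed.

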